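Close the wax-rim mould and hold it shut for injection

ROBOT

A 6-joint arm with a two-finger parallel gripper is mounted at the origin on a cart in front of the work surface, level with it; the furniture and walls round the work are solid. World frame = base frame: x ahead of the robot, y to its left, z up, the work surface at z = 0. Lengths are in m, angles in rad, forces in N, time in s.
With the tool pointing down it reaches from about 0.325 to 0.9 m from the base axis. Payload 6.1 kg.
Tool frame: the origin (TCP) lies at the very end of the fingers, on their centre line; the grasp point (between the pads) lies 19 mm behind it; x points along the fingers, z is the direction in which the jaws open and shut, and the axes are right-handed (so a half turn about x gives the same grasp; the last joint's range is limited). The gripper opens to 87 mm and grips with 3 to 60 N. Pads are 19 mm wide; open, the fingers measure 117 mm over their backs; the gripper's body (75 mm by 190 mm) begins 51 mm behind the grasp point.
Start: joints at [1.096, 0.22, 1.526, -0, 1.395, -0.126], TCP at [0.214, 0.587, 0.223] pointing down, gripper open.
Joint ranges: [-2.98, 2.98], [-0.91, 2.08], [0.09, 2.57], [-1.24, 4.39], [0.2, 2.65], [-2.68, 2.68]. Speed limits (rad/s): [2.57, 2.57, 3.01, 3.14, 3.14, 3.14].

INTERFACE

Orientations are given as a unit quaternion [x, y, z, w].
In Python, from bench import manip gives the robot as it stands. The module is installed in compiled form; this text tells all that it offers.
- The arm moves only by the tool step_arm, never from a script. Its argument "increments" is a list that holds one entry, the list of rows, each a list of 4 numbers: the shift along the tool's x, y, z in m, then the turn about the tool's x in degrees. A call has exactly 5 rows; each row shifts and turns the commanded pose from where the row before left it, along the tool's axes as they then stand; what a row does not reach is not made up. A row lasts 1/10 s, in which the tool goes at most 50 mm and 8.59 degrees, less where a joint would pass 70% of its speed; a pose out of reach is approached as far as the arm can. A call is refused whole if a number of a shift passes 0.05 or a number of a turn 8.59, either way. A call with a gripper value outside its range is refused whole. "gripper" is the opening, from 0 (shut) to 1 (fully open), set as the call begins (left out, the last holds). The fingers move at their own pace and stop on an object; the grip force is fixed at half the most. Time passes only in rows, so rows that do not move let the fingers close, or fill a call up. It gives the time, the measured TCP pose, the force and the opening at its end, in the units of the state.
- manip.get_state(): the state, without advancing time (a new reading comes with each control period).
- manip.snapshot(name): name is "side" or "top"; returns a dict with "frame" (384x512x3 uint8, red, green, blue), "depth" (384x512 float32, m along the optical axis (not along the pixel's ray), 0 where there is no reading), "camera_matrix" (3x3 intrinsics, pixels), "R" (3x3) and "t" (3): a world point X has camera coordinates R X + t. Camera axes: x right, y down, z forward; pixel columns grow to the right and rows downward; lengths in m; the calibration is good to about 2 mm. A picture is of the moment at which its call begins.
- manip.job_done(): hands the job in, once; it reports no verdict.
The state is a dict: "time_s": time; "joints": joint angles; "joint_vel": joint speeds; "joint_efforts": joint torques, N m; "ee_pos": TCP position; "orientation": TCP orientation; "wrist_force": force on the tool from outside, world axes, zero at the start; "moment": the same for the moment, N m; "grip_width": opening from 0.0 (shut) to 1.0 (fully open).
Only numpy, scipy, OpenCV 4.12 (cv2) and the standard library are available. Lean on these libraries where they do the work, as an engineer would, in place of code of your own. Each camera call takes 0.05 s, during which the arm holds its last target.

TASK

Get the wax-rim mould ready for injection: press the mould's hinged core down until its catch snaps and holds it flush, then fit the loose top half onto the two dowels, large hole over large dowel. Springs push the halves apart, so press the top half down until the two faces meet, and finish like that, with the robot still holding the mould pressed shut; do not let go. Leave the other things on the bench where they are.

Things in the scene. Friction and masses are not known exactly. Their poses are not given: they have to be found in the camera images.
- mould_face (a point): Lower half of a grey metal mould, fixed to the bench: block 52 mm (x) by 100 mm (y) on a dark steel base plate 84 x 150 x 8 mm. This point: centre of its level upper face, 36 mm above the bench. z up; y along the 100 mm length, from small to large dowel; x from the side of the core's free tip to the side of its hinge. The face has an arch-shaped recess, 36 mm in y, 10 mm deep.
- core (a joint): Hinged brass core of the lower half: round-ended tongue 24 mm wide, 9 mm thick, 35 mm from hinge axis to tip. 0 = shut, flush with the face, pointing to mould -x; starts open, 0.55 to 0.75 rad. Hinge axis along mould y, 19 mm to +x of the face centre, 4.5 mm below the face. A ball catch resists from 0.45 rad (most at 0.35 rad: 5 N near the tip); below 0.25 rad it snaps shut and stays.
- core_pad (a point): Point on the upper face of the hinged core where it is pressed, 24 mm from the hinge axis and on the tongue's middle line; it moves with the core, and its axes equal the mould's when the core is shut (its z is the normal of the core's upper face).
- lift_pin_a (a joint): Spring pin of 6 mm diameter in the mould face, 26.5 mm from its centre towards +y (level in x with the dowels). 0 = standing 4 mm above the face, 0.004 m = pressed level with it. The two pins together push up with 4 N when first touched and 10 N when level with the face.
- lift_pin_b (a joint): The other spring pin, alike, 26.5 mm from the face's centre towards -y.
- large_dowel (a point): Centre of the foot of the large steel dowel, 10 mm diameter, on the mould face 40 mm from the face's centre towards +y; the dowel stands 12 mm above the face, the last 4.5 mm tapered to 4.5 mm diameter.
- small_dowel (a point): Centre of the foot of the small steel dowel, 7 mm diameter, 40 mm from the face's centre towards -y; stands 12 mm above the face, the last 4.5 mm tapered to 3 mm diameter.
- top_half_centre (a point): Centre (half-way up) of the loose top half of the mould: grey metal block 52 mm (x) by 100 mm (y) by 26 mm high, about 0.28 kg, lying on the bench right way up, fitting face down. Mid-top is a round steel injection seat, 19 mm diameter, 2.5 mm high. y runs along the length from small to large hole, z up. Grasp it across its 52 mm width.
- large_hole (a point): Centre of the lower mouth of the large dowel hole of the top half (11.3 mm diameter, right through), 40 mm from the centre towards its +y, in its underside.
- small_hole (a point): Centre of the lower mouth of the small dowel hole of the top half (8.3 mm diameter, right through), 40 mm from the centre towards its -y, in its underside.
- model_upper: pink dental model, 54 x 60 x 28 mm, loose, not to be disturbed; origin under its centre
- model_work: cream dental model, 54 x 60 x 28 mm, loose, not to be disturbed; origin under its centre
- carver: slim blue wax carver, 130 x 9 x 9 mm, loose, near the bench's front edge, not to be disturbed
- marker: marker pen, 135 x 17 x 16 mm, loose, near the bench's front edge, not to be disturbed
- powder_jar: white jar with lid, 48 mm diameter, 55 mm high, loose, not to be disturbed; origin under its centre
- yellow_bin: yellow open parts bin, 170 x 109 x 72 mm, loose, not to be disturbed; origin under its centre
- tape_roll: roll of tape lying flat, 66 mm diameter, 20 mm high, loose, not to be disturbed; origin under its centre
- wax_lump_box: block of modelling wax, 56 x 86 x 19 mm, loose, not to be disturbed; origin under its centre
Things that resemble listed ones, but are neither listed nor needed, are in the scene too. What is shaped like the part that bears top_half_centre but yellow is not meant.

How it is judged:
On the way, in this order (a step that is already met when the one before it is completed fails the run):
1. the hinged core is pressed down and its catch holds it shut (value of joint core below 0.05 rad), for 0.3 s.
2. the top half sits on both dowels, with the core still shut (value of joint core below 0.05 rad and horizontal distance between large_hole and large_dowel below 0.003 m and horizontal distance between small_hole and small_dowel below 0.003 m and z of each of large_hole, small_hole in the frame of mould_face below 0.009 m), for 0.1 s.
At the end, for the whole second after the job is handed in: Core shut (below 0.05 rad); both holes within 3 mm of their dowels; both ends of the top half less than 1.5 mm above the lower face; the halves press together with more than 7 N; the fingers still hold or push the top half (over 2 N), and it is still (value of joint core below 0.05 rad and horizontal distance between large_hole and large_dowel below 0.003 m and horizontal distance between small_hole and small_dowel below 0.003 m and z of each of large_hole, small_hole in the frame of mould_face below 0.0015 m and contact force between top_half and mould above 7 N and contact force between the fingers and top_half above 2 N and linear speed of top_half below 0.02 m/s); the arm keeps its last pose, push and grip.
It fails at once if one of the other loose things on the bench is pushed more than 30 mm out of its place (distance of any of model_upper, model_work, carver, marker, powder_jar, yellow_bin, tape_roll, wax_lump_box from where it was at the start of the episode above 0.03 m).
It also fails if it takes over 64 s, if anything falls off the work surface, if the arm or the gripper's body presses on something with over 40 N, if the wrist force passes 120 N, or if a joint passes its speed limit or range.

## Working session

There is one attempt and no reset: what is moved stays moved. The work goes in short steps, Python scripts to look and compute and a tool call to move; the robot and the scene stay as the last step left them, time stands still between calls to the robot, and variables do not carry over. Pictures are saved under pics/ and viewed, and the job is handed in when it is done.

Besides the shell and the picture viewer there is one more tool, called by a JSON object that holds its "api" and its "payload", one argument or row to a line. step_arm: Moves the arm, as the interface text tells. Its arguments: {"type":"object","properties":{"increments":{"type":"array","items":{"type":"array","items":{"type":"array","items":{"type":"number"}}}},"gripper":{"type":"number"}},"required":["increments"]}

```bash
mkdir -p pics
cat > h.py <<'E'
import numpy as np, cv2
from bench import manip
def snap(n,tag):
    s=manip.snapshot(n); np.savez(f'{tag}.npz',**s); cv2.imwrite(f'pics/{tag}.png',cv2.resize(s['frame'][:,:,::-1],None,fx=1.5,fy=1.5,interpolation=cv2.INTER_CUBIC)); return s
def cloud(s):
    d=s['depth'];K=s['camera_matrix'];v,u=np.mgrid[:d.shape[0],:d.shape[1]]
    c=np.stack([(u-K[0,2])/K[0,0]*d,(v-K[1,2])/K[1,1]*d,d],-1)
    w=(c-s['t'])@s['R']; w[d<=0]=np.nan; return w
E
python3 - <<'E'
from h import *
print(manip.get_state())
for n in('side','top'):
    s=snap(n,n+'0');print(s['camera_matrix'],s['R'],s['t'],-s['R'].T@s['t'])
E
```

```text
{'time_s': 0.0, 'joints': array([ 1.09592714e+00,  2.21233593e-01,  1.52761540e+00,  7.53735147e-06,
        1.39468943e+00, -1.26114694e-01]), 'joint_vel': array([-0.00017339, -0.0005963 ,  0.00216524,  0.00049846, -0.00143553,
        0.00017479]), 'joint_efforts': array([ 9.04475564e-04, -4.94599557e+01, -3.87394452e+01,  7.02564977e-02,
        5.66713989e-02, -1.06954019e-04]), 'ee_pos': array([0.21330367, 0.5868148 , 0.22143036]), 'orientation': array([-0.40598772,  0.57977466,  0.40535104,  0.57855497]), 'wrist_force': array([-0.24989331, -0.1332205 ,  1.04136647]), 'moment': array([ 0.01669641,  0.01306732, -0.05101274]), 'grip_width': 1.0020881844855145}
[[374.23271204   0.         258.92833589]
 [  0.         374.23271204 190.17787965]
 [  0.           0.           1.        ]] [[-0.92260326 -0.38568972 -0.00683101]
 [-0.20672433  0.50929828 -0.83539231]
 [ 0.32568125 -0.76932353 -0.5496117 ]] [0.54634242 0.09157546 1.30684687] [0.09737265 1.16946748 0.79849183]
[[351.60447948   0.         253.11866383]
 [  0.         351.60447948 189.78483094]
 [  0.           0.           1.        ]] [[-0.02330865 -0.99947717  0.02240764]
 [-0.99373714  0.020713   -0.10980653]
 [ 0.10928499 -0.02482675 -0.99370037]] [0.16659738 0.52627314 1.17668062] [0.39826679 0.18482273 1.22332315]
```

View pics/top0.png

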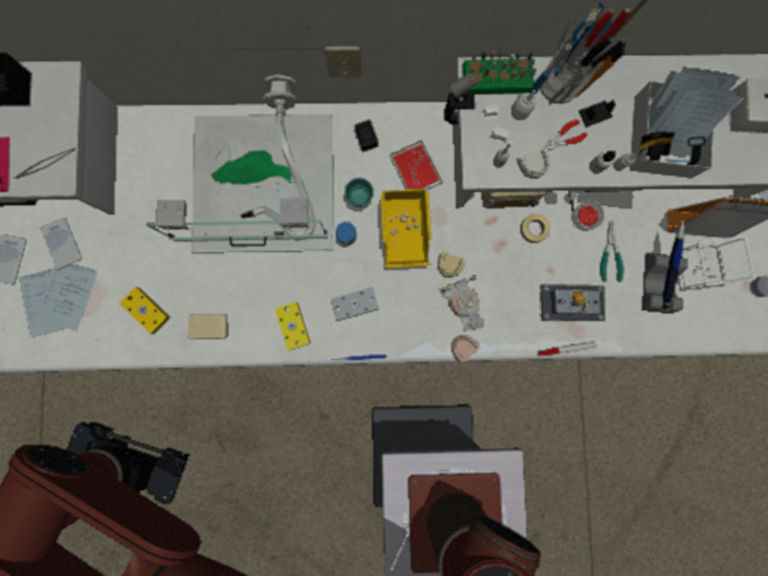

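View pics/side0.png

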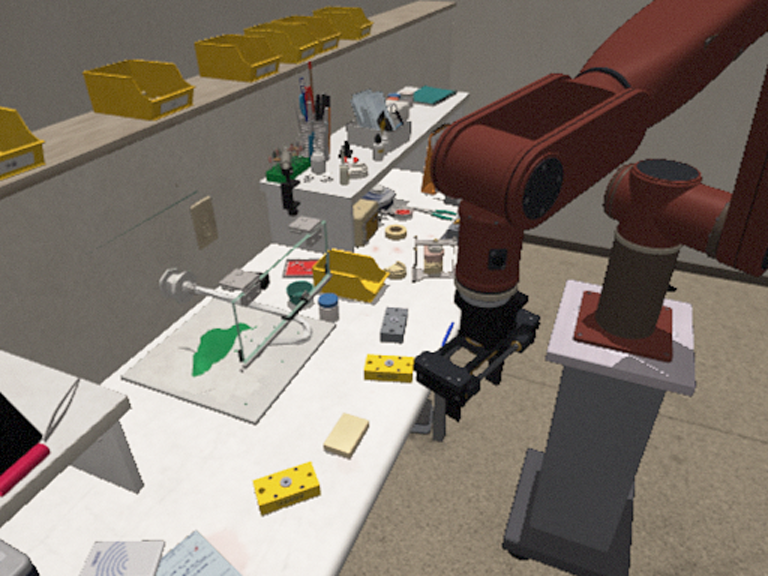

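The top view shows the grey top half at about (355,304) and the mould with its brass core at (573,302), in 1.5x pixels. Next I'll zoom in and measure both.

Run:
```python
from h import *
s=dict(np.load('top0.npz'));w=cloud(s);f=s['frame'][:,:,::-1]
a=f[180:225,215:260];b=f[180:225,355:410]
A=cv2.resize(a,None,fx=8,fy=8,interpolation=cv2.INTER_CUBIC);B=cv2.resize(b,None,fx=8,fy=8,interpolation=cv2.INTER_CUBIC)
cv2.imwrite('pics/crop0.png',np.hstack([A,B]))
np.set_printoptions(precision=4,suppress=True,linewidth=200)
# table plane bias
m=(w[...,0]>.25)&(w[...,0]<.7)&(abs(w[...,2])<.006);print('table z',np.nanmedian(w[m][:,2]))
# top half
r=w[180:225,215:260].reshape(-1,3);p=r[(r[:,2]>.018)&(r[:,2]<.05)];print(len(p),np.median(p[:,2]),p.min(0),p.max(0))
q=p[:,:2].astype(np.float32);print(cv2.minAreaRect(q))
r=w[180:225,350:412].reshape(-1,3)
for lo,hi in((.004,.015),(.025,.06)):
    p=r[(r[:,2]>lo)&(r[:,2]<hi)];print(len(p),np.median(p[:,2]),p.min(0),p.max(0),cv2.minAreaRect(p[:,:2].astype(np.float32)))
print((w[188:214,358:406,2]*1000).round()[:, ::2])
```

```text
table z 0.0010844016678662528
441 0.02724549409796368 [0.4557 0.1597 0.0182] [0.526  0.2652 0.0351]
((0.4898778796195984, 0.21262256801128387), (0.052237287163734436, 0.09987174719572067), 14.58984661102295)
788 0.008043254095459378 [ 0.4009 -0.4045  0.004 ] [ 0.5591 -0.1801  0.0148] ((0.4806343913078308, -0.2921520471572876), (0.22140446305274963, 0.15488187968730927), 88.66828155517578)
462 0.03742123653098492 [ 0.4558 -0.3449  0.0253] [ 0.5098 -0.2435  0.0585] ((0.48261159658432007, -0.29462146759033203), (0.10180632770061493, 0.0521305650472641), 88.65184783935547)
[[ 1.  5.  1. -0.  3.  5. -1.  6.  3.  4.  1.  2.  1.  1.  6.  3.  2. -1.  4.  1.  1. -1.  2. -0.]
 [-1.  1. 12. 15. 10.  7.  4. -0.  2.  4.  4. -0.  1. -5. -2.  4.  2. -1.  1. -1.  3. -2.  4.  2.]
 [-2.  2. 11. 12. 10.  9.  7.  7.  9.  9.  6.  8.  7. 11.  9.  8.  9. 13. 12. 11.  6. 10. 10.  9.]
 [ 5.  6. 10. 13. 13.  6. 12.  6.  4. 10. 10.  8.  7.  8.  9.  9. nan 10. 13. 10. 10. 15.  7.  1.]
 [-6.  3. 10. 10.  7. 12. 11.  8. 11.  9.  7. 10.  8.  8. 10. 12.  7.  7.  9. 10. 10. 20. 11.  2.]
 [-0.  0.  6. 11.  9. 15. 32.
[... 1350 characters left out ...]
. -1.]
 [-1.  0.  4. 10. 12. 10. 23. 40. 35. 39. 38. 39. 38. 30. 36. 40. 36. 40. 38. 34. 35.  8.  9.  5.]
 [ 4.  3.  9.  9. 14.  9. 28. 31. 32. 33. 33. 36. 44. 35. 38. 40. 38. 38. 40. 36. 37. 35. 14. -1.]
 [-2.  2. 10. 11.  7.  6.  8.  8. 12.  6.  8. 10.  7. 11.  9. 13.  8. 10. 10.  9.  9. 10. 14.  2.]
 [ 5.  1.  5. 14.  7.  8.  7. 10. 14. 10.  9.  8.  8. 10.  7. 11.  6. 11.  6. nan 10. 13. 15.  3.]
 [ 4. -1.  7. 15.  8. 11.  9.  7. 11.  6. 14. 12.  7.  9. 13. 12. 13. 12. 15.  9.  9. 13. 13. -1.]
 [ 1.  3.  9.  6.  7.  7. 11.  6. 11. 10. 13. 13. 12. 12.  9.  9.  8.  9.  8. 10. 10.  8. 12. -0.]
 [ 3. -0. -2.  3. -1. -4.  7.  8.  8. 12.  9.  9.  5. 10.  8. 10.  8.  9. 10. 10.  7. 11. 11. -2.]]
```

View pics/crop0.png

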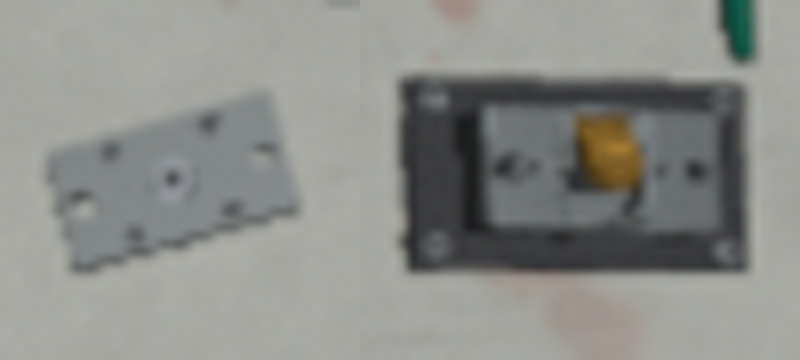

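Dark tongue shading and depths put the hinge on the far side (+x world), with the tip towards the robot. So mould +y is about world +y, and the large dowel is at left in the image. I'll average frames to get sharper measurements.

Run:
```python
from h import *
np.set_printoptions(precision=4,suppress=True,linewidth=200)
for n in('top','side'):
    S=[manip.snapshot(n) for _ in range(6)]
    f=np.mean([s['frame'].astype(float) for s in S],0)
    d=np.array([s['depth'] for s in S]);d[d<=0]=np.nan;d=np.nan_to_num(np.nanmedian(d,0))
    s=S[0];s['frame']=f;s['depth']=d;np.savez(n+'avg.npz',**s)
    K=s['camera_matrix']
    out=[]
    for P in([.49,.2126,.026],[.4826,-.2946,.04]):
        c=s['R']@P+s['t'];u=(K@c)[:2]/c[2];x,y=int(u[0]),int(u[1]);print(n,u,c[2])
        a=f[max(0,y-24):y+24,x-24:x+24,::-1];a=np.clip(a,0,255).astype(np.uint8)
        out.append(cv2.resize(a,(390,390),interpolation=cv2.INTER_CUBIC))
    cv2.imwrite(f'pics/avg_{n}.png',np.hstack(out))
```

```text
top [236.4843 201.7748] 1.199115895236397
top [385.5051 200.4186] 1.1969875062037978
side [262.44   212.4931] 1.288582593115176
side [307.0217 147.1979] 1.668678884877961
```

View pics/avg_top.png

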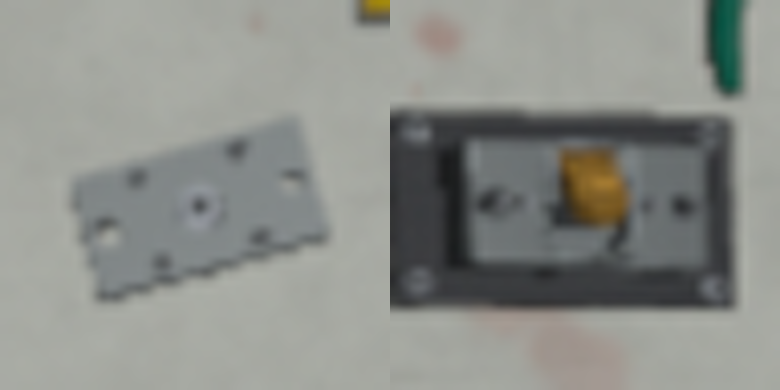

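View pics/avg_side.png

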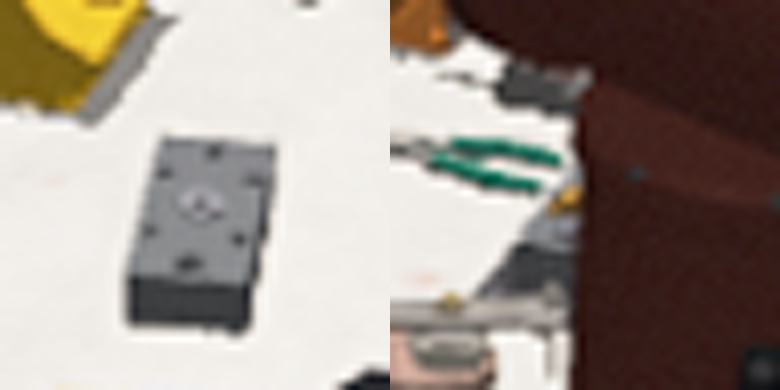

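```bash
cat > fit.py <<'E'
from h import *
from scipy.optimize import minimize
SS=8
def proj(s,P):
    c=np.asarray(P)@s['R'].T+s['t'];K=s['camera_matrix'];return np.c_[K[0,0]*c[:,0]/c[:,2]+K[0,2],K[1,1]*c[:,1]/c[:,2]+K[1,2]]
def rect(p,lx,ly,z):
    c,si=np.cos(p[2]),np.sin(p[2]);q=np.array([[-1,-1],[1,-1],[1,1],[-1,1]])*[lx/2,ly/2]
    return np.c_[p[0]+q[:,0]*c-q[:,1]*si,p[1]+q[:,0]*si+q[:,1]*c,np.full(4,z)]
def mask(uv,win):
    x0,x1,y0,y1=win;m=np.zeros(((y1-y0)*SS,(x1-x0)*SS),np.uint8)
    q=((uv-[x0-.5,y0-.5])*SS-.5)
    cv2.fillPoly(m,[np.round(q*256).astype(np.int32)],255,shift=8)
    return cv2.resize(m,(x1-x0,y1-y0),interpolation=cv2.INTER_AREA)/255.
def hull(u): return cv2.convexHull(u.astype(np.float32))[:,0].astype(float)
def fitpose(s,boxes,p0,win,ign=None,free=None):
    """boxes: list of (lx,ly,z0,z1) painted in order"""
    x0,x1,y0,y1=win;I=s['frame'].astype(float)[y0:y1,x0:x1].reshape(-1,3)
    W=np.ones(len(I),bool) if ign is None else ~ign.ravel()
    def cost(p,full=False):
        L=[np.ones((y1-y0,x1-x0))]
        for lx,ly,z0,z1 in boxes:
            T=proj(s,rect(p,lx,ly,z1));B=proj(s,rect(p,lx,ly,z0))
            for m in(mask(hull(np.r_[T,B]),win),mask(T,win)):
                L=[l*(1-m) for l in L]+[m]
        A=np.stack(L,-1).reshape(-1,len(L))[W]
        x=np.linalg.lstsq(A,I[W],rcond=None)[0];r=I[W]-A@x
        if full: return r,x
        return np.mean(np.minimum(np.abs(r),40)**1.5)
    best=None
    for d in(0,.002):
        r=minimize(cost,p0,method='Nelder-Mead',options=dict(initial_simplex=np.array(p0)+np.array([[0,0,0],[.004,0,0],[0,.004,0],[0,0,.04]])*(1 if d==0 else -.7),xatol=1e-5,fatol=1e-6))
        if best is None or r.fun<best.fun:best=r
        print('  ',r.x,np.degrees(r.x[2]),r.fun)
    return best.x
E
python3 - <<'E'
from fit import *
np.set_printoptions(precision=4,suppress=True,linewidth=200)
s=dict(np.load('topavg.npz'))
print('top half, top cam');fitpose(s,[(.052,.1,0,.026)],[.49,.2126,.2546],(214,259,180,224))
print('mould, top cam');fitpose(s,[(.084,.15,0,.008),(.052,.1,.008,.036)],[.4826,-.2946,-.0236],(356,409,184,220))
s2=dict(np.load('sideavg.npz'))
print('top half, side cam');fitpose(s2,[(.052,.1,0,.026)],[.49,.2126,.2546],(244,284,192,236))
E
```

```text
top half, top cam
   [0.4886 0.2144 0.2569] 14.721058631490841 8.581310371229561
   [0.4882 0.2145 0.2503] 14.339921079056266 8.578042208554523
mould, top cam
   [ 0.4822 -0.2926 -0.0299] -1.712090435501131 35.49049576031698
   [ 0.4822 -0.2928 -0.0326] -1.8682581081258767 35.486212453837666
top half, side cam
   [0.4896 0.2149 0.2794] 16.010929582314603 57.36987478203698
   [0.4892 0.2154 0.2748] 15.744434183379203 58.25823516757983
```

Run:
```python
from fit import *
from scipy.spatial.transform import Rotation as R
np.set_printoptions(precision=4,suppress=True,linewidth=200)
st=manip.get_state();M=R.from_quat(st['orientation']).as_matrix();print(M,st['ee_pos'])
print('jaw yaw',np.degrees(np.arctan2(M[1,2],M[0,2])))
s=dict(np.load('topavg.npz'));w=cloud(s).reshape(-1,3);w=w[~np.isnan(w[:,0])]
# max height grid (mm), 5 cm
xs=np.arange(.3,.8,.05);ys=np.arange(.6,-.65,-.05)
print('y    ',ys.round(2))
for x in xs[::-1]:
    print(x.round(2),[int(1000*np.percentile(q[:,2],98)) if len(q:=w[(abs(w[:,0]-x-.025)<.025)&(abs(w[:,1]-y+.025)<.025)]) else -1 for y in ys])
```

```text
[[ 0.     -0.9398  0.3417]
 [ 0.0001  0.3417  0.9398]
 [-1.      0.      0.0001]] [0.2136 0.5874 0.2226]
jaw yaw 70.01707767248755
y     [ 0.6   0.55  0.5   0.45  0.4   0.35  0.3   0.25  0.2   0.15  0.1   0.05 -0.   -0.05 -0.1  -0.15 -0.2  -0.25 -0.3  -0.35 -0.4  -0.45 -0.5  -0.55 -0.6 ]
0.75 [24, 37, 38, 34, 62, 87, 14, 42, 42, 3, 11, 12, 202, 304, 225, 226, 210, 248, 300, 308, 321, 292, 203, 203, 203]
0.7 [25, 30, 29, 55, 39, 71, 14, 42, 41, 73, 72, 74, 202, 251, 226, 226, 202, 276, 264, 294, 308, 264, 203, 203, 203]
0.65 [293, 295, 58, 58, 44, 294, 294, 57, 3, 74, 23, 74, 3, 3, 3, 22, 23, 3, 22, 23, 10, 3, 205, 211, 211]
0.6 [294, 294, 280, 280, 280, 295, 294, 57, 2, 73, 6, 73, 14, 3, 3, 22, 22, 3, 3, 11, 11, 3, 89, 96, 128]
0.55 [2, 3, 3, 3, 3, 3, 3, 3, 3, 38, 37, 38, 28, 3, 3, 3, 3, 3, 3, 11, 11, 72, 84, 88, 5]
0.5 [3, 3, 3, 3, 3, 3, 26, 28, 28, 3, 3, 107, 110, 8, 3, 3, 31, 38, 38, 12, 9, 67, 72, 88, 88]
0.45 [21, 21, 3, 2, 29, 28, 27, 30, 28, 3, 3, 46, 116, 103, 3, 4, 38, 56, 52, 11, 3, 57, 56, 4, 4]
0.4 [20, 21, 2, 3, 30, 29, 3, 3, 3, 3, 3, 3, 117, 116, 3, 3, 10, 10, 11, 12, 3, 3, 3, 3, 3]
0.35 [3, 2, 3, 3, 27, 25, 3, 9, 10, 4, 3, 3, 27, 26, 3, 3, 17, 17, 17, 3, 3, 3, 3, 3, 3]
0.3 [-775, -774, -774, -774, -775, -773, -773, -774, -774, -772, -773, -774, -774, -774, -774, -774, -774, -773, -774, -773, -774, -773, -773, -773, -774]
```

{"api": "step_arm", "payload": {
  "increments": [
    [[0, -0.0275, -0.037, 0], [0, -0.0275, -0.037, 0], [0, -0.0275, -0.037, 0], [0, -0.0275, -0.037, 0], [0, -0.0275, -0.037, 0]]
  ],
  "gripper": 0
}}

```text
time_s: 1.2
ee_pos: [0.2798, 0.3649, 0.2226]
orientation: [-0.406, 0.579, 0.406, 0.579]
wrist_force: [1.4, -0.5, 0.2]
grip_width: 0.629
```

{"api": "step_arm", "payload": {
  "increments": [
    [[0, -0.0275, -0.037, 0], [0, -0.0275, -0.037, 0], [0, -0.0275, -0.037, 0], [0, -0.0275, -0.037, 0], [0, -0.0275, -0.037, 0]]
  ]
}}

```text
time_s: 1.7
ee_pos: [0.3458, 0.144, 0.223]
orientation: [-0.406, 0.579, 0.406, 0.58]
wrist_force: [1.6, 0.1, 0.4]
grip_width: 0.169
```

{"api": "step_arm", "payload": {
  "increments": [
    [[0, -0.0275, -0.037, 0], [0, -0.0275, -0.037, 0], [0, -0.0275, -0.037, 0], [0, -0.0275, -0.037, 0], [0, -0.0275, -0.037, 0]]
  ]
}}

```text
time_s: 2.2
ee_pos: [0.4119, -0.0773, 0.223]
orientation: [-0.406, 0.579, 0.405, 0.58]
wrist_force: [0.1, 0.6, 0.7]
grip_width: 0.002
```

{"api": "step_arm", "payload": {
  "increments": [
    [[0, -0.0275, -0.0365, 0], [0, -0.0275, -0.0365, 0], [0, -0.0275, -0.0365, 0], [0, -0.0275, -0.0365, 0], [0, -0.0275, -0.0365, 0]]
  ]
}}

```text
time_s: 2.7
ee_pos: [0.4787, -0.2958, 0.2227]
orientation: [-0.406, 0.579, 0.405, 0.579]
wrist_force: [0.4, 0.5, 0.7]
grip_width: 0.011
```

{"api": "step_arm", "payload": {
  "increments": [
    [[0, 0, 0, 7.2], [0, 0, 0, 7.2], [0, 0, 0, 7.2], [0, 0, 0, 7.2], [0, 0, 0, 7.2]]
  ]
}}

```text
time_s: 3.2
ee_pos: [0.4784, -0.2938, 0.2225]
orientation: [-0.205, 0.677, 0.205, 0.677]
wrist_force: [-0.0, -0.4, 0.3]
grip_width: 0.004
```

{"api": "step_arm", "payload": {
  "increments": [
    [[0.01, 0, 0, 7.2], [0.02, 0, 0, 7.2], [0.02, 0, 0, 7.2], [0.02, 0, 0, 7.2], [0.02, 0, 0, 7.2]]
  ]
}}

```text
time_s: 3.7
ee_pos: [0.4785, -0.2938, 0.132]
orientation: [0.014, 0.707, -0.014, 0.707]
wrist_force: [0.1, 0.1, 0.3]
grip_width: 0.005
```

{"api": "step_arm", "payload": {
  "increments": [
    [[0.02, 0, 0, 0], [0.02, 0, 0, 0], [0.02, 0, 0, 0], [0.005, 0, 0, 0], [0, 0, 0, 0]]
  ]
}}

```text
time_s: 4.2
ee_pos: [0.4779, -0.2933, 0.0668]
orientation: [0.013, 0.708, -0.012, 0.706]
wrist_force: [0.2, 0.2, 0.3]
grip_width: 0.002
```

Run:
```python
from h import *
o=[]
for n,(x,y) in(('top',(385,200)),('side',(307,147))):
    s=snap(n,n+'1');a=s['frame'][y-32:y+32,x-32:x+32,::-1];o.append(cv2.resize(a,(390,390),interpolation=cv2.INTER_CUBIC))
cv2.imwrite('pics/c1.png',np.hstack(o))
```

```text
(no output)
```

View pics/c1.png

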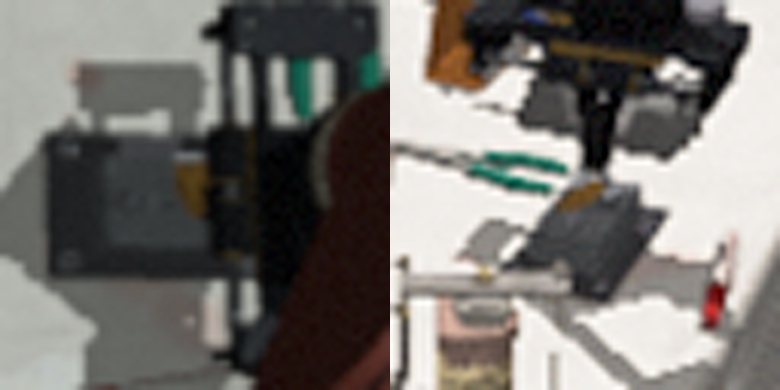

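The side view shows the finger tips just above the brass core, at about (595,170). I'll press down from here.

{"api": "step_arm", "payload": {
  "increments": [
    [[0.005, 0, 0, 0], [0.005, 0, 0, 0], [0.005, 0, 0, 0], [0.005, 0, 0, 0], [0.004, 0, 0, 0]]
  ]
}}

```text
time_s: 4.8
ee_pos: [0.4787, -0.294, 0.0438]
orientation: [0.012, 0.707, -0.012, 0.707]
wrist_force: [-0.2, 0.9, 1.0]
grip_width: 0.009
```

{"api": "step_arm", "payload": {
  "increments": [
    [[0.003, 0, 0, 0], [0.002, 0, 0, 0], [0.001, 0, 0, 0], [0, 0, 0, 0], [0, 0, 0, 0]]
  ]
}}

```text
time_s: 5.3
ee_pos: [0.4785, -0.2937, 0.0375]
orientation: [0.012, 0.707, -0.012, 0.707]
wrist_force: [-0.2, 1.1, 1.1]
grip_width: 0.007
```

Run:
```python
from h import *
o=[]
for n,(x,y) in(('top',(385,200)),('side',(307,147))):
    s=snap(n,n+'2');a=s['frame'][y-32:y+32,x-32:x+32,::-1];o.append(cv2.resize(a,(390,390),interpolation=cv2.INTER_CUBIC))
cv2.imwrite('pics/c2.png',np.hstack(o))
```

```text
(no output)
```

View pics/c2.png

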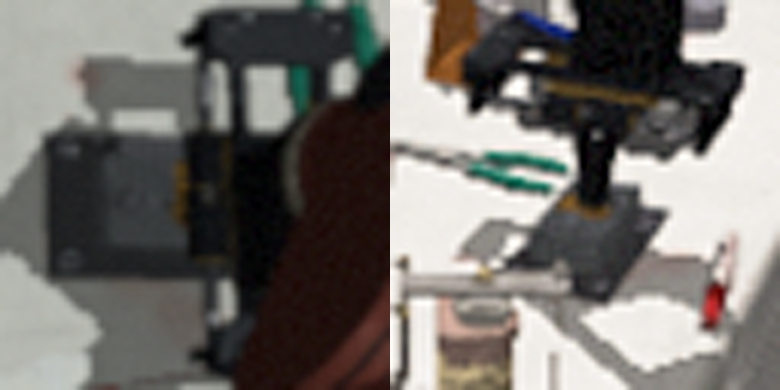

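The core now looks flat under the fingers. I'll press a little further to be sure, then lift and look.

{"api": "step_arm", "payload": {
  "increments": [
    [[0.001, 0, 0, 0], [0.001, 0, 0, 0], [0.001, 0, 0, 0], [0, 0, 0, 0], [0, 0, 0, 0]]
  ]
}}

```text
time_s: 5.9
ee_pos: [0.4787, -0.2939, 0.0362]
orientation: [0.012, 0.707, -0.012, 0.707]
wrist_force: [-5.0, 4.0, 12.3]
grip_width: 0.004
```

{"api": "step_arm", "payload": {
  "increments": [
    [[-0.02, 0, 0, 0], [-0.045, 0, 0, 0], [-0.045, 0, 0, 0], [-0.045, 0, 0, 0], [-0.03, 0, 0, 0]]
  ]
}}

```text
time_s: 6.4
ee_pos: [0.4793, -0.2944, 0.2235]
orientation: [0.011, 0.706, -0.013, 0.708]
wrist_force: [1.3, 0.5, -1.0]
grip_width: 0.005
```

{"api": "step_arm", "payload": {
  "increments": [
    [[0, 0.046, -0.0006, 0], [0, 0.046, -0.0006, 0], [0, 0.046, -0.0006, 0], [0, 0.046, -0.0006, 0], [0, 0.046, -0.0006, 0]]
  ],
  "gripper": 1
}}

```text
time_s: 6.9
ee_pos: [0.4831, -0.0621, 0.2197]
orientation: [0.012, 0.707, -0.012, 0.707]
wrist_force: [0.9, 0.1, 1.0]
grip_width: 0.377
```

{"api": "step_arm", "payload": {
  "increments": [
    [[0, 0.046, -0.0006, 0], [0, 0.046, -0.0006, 0], [0, 0.046, -0.0006, 0], [0, 0.046, -0.0006, 0], [0, 0.046, -0.0006, 0]]
  ]
}}

```text
time_s: 7.4
ee_pos: [0.4881, 0.1681, 0.2197]
orientation: [0.012, 0.707, -0.012, 0.707]
wrist_force: [0.8, -0.7, -0.4]
grip_width: 0.836
```

{"api": "step_arm", "payload": {
  "increments": [
    [[0, 0.048, -0.001, 0], [0.005, 0, 0, -4.1], [0.005, 0, 0, -4.1], [0.005, 0, 0, -4.1], [0.005, 0, 0, -4.1]]
  ]
}}

```text
time_s: 7.9
ee_pos: [0.4889, 0.2145, 0.1992]
orientation: [-0.09, 0.701, 0.09, 0.701]
wrist_force: [-0.5, -0.3, 0.4]
grip_width: 1.001
```

Run:
```python
from fit import *
from scipy.spatial.transform import Rotation as R
np.set_printoptions(precision=4,suppress=True,linewidth=200)
S=[manip.snapshot('top') for _ in range(6)]
s=S[0];s['frame']=np.mean([q['frame'].astype(float) for q in S],0);np.savez('top3.npz',**s)
q=manip.snapshot('side')
a=s['frame'][168:232,353:417,::-1].astype(np.uint8);b=q['frame'][115:179,275:339,::-1]
c=q['frame'][150:246,200:320,::-1]
cv2.imwrite('pics/c3.png',np.hstack([cv2.resize(i,(w,390),interpolation=cv2.INTER_CUBIC) for i,w in((a,390),(b,390))]))
cv2.imwrite('pics/c3b.png',cv2.resize(c,(600,480)))
print('mould');fitpose(s,[(.084,.15,0,.008),(.052,.1,.008,.036)],[.4822,-.2927,-.031],(356,409,184,220))
st=manip.get_state();M=R.from_quat(st['orientation']).as_matrix();print(M,st['ee_pos'],np.degrees(np.arctan2(M[1,2],M[0,2])))
```

```text
mould
   [ 0.4823 -0.2928 -0.0334] -1.9149355842181661 39.36249440459745
   [ 0.4822 -0.2929 -0.0295] -1.692663084444654 39.563696778679166
[[ 0.0006 -0.2478  0.9688]
 [ 0.0002  0.9688  0.2478]
 [-1.      0.      0.0006]] [0.4892 0.2142 0.1999] 14.348711955615475
```

View pics/c3.png

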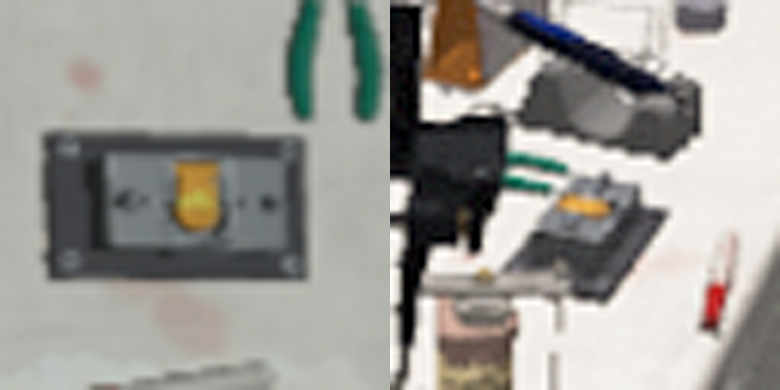

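View pics/c3b.png

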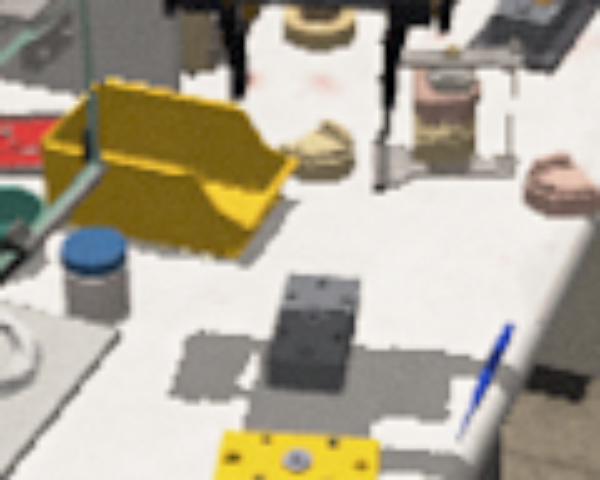

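The core is flush with the face at top crop (195,195). Next I'll descend to the top half and grasp it.

{"api": "step_arm", "payload": {
  "increments": [
    [[0.045, 0, 0, 0], [0.045, 0, 0, 0], [0.045, 0, 0, 0], [0.045, 0, 0, 0], [0.01, 0, 0, 0]]
  ]
}}

```text
time_s: 8.75
ee_pos: [0.4846, 0.2129, 0.0045]
orientation: [-0.089, 0.705, 0.088, 0.698]
wrist_force: [-1.0, -0.6, -0.0]
grip_width: 0.999
```

{"api": "step_arm", "payload": {
  "increments": [
    [[0.004, 0, 0, 0], [0, 0, 0, 0], [0, 0, 0, 0], [0, 0, 0, 0], [0, 0, 0, 0]]
  ],
  "gripper": 0
}}

```text
time_s: 9.25
ee_pos: [0.4903, 0.2146, 0.0072]
orientation: [-0.089, 0.701, 0.089, 0.703]
wrist_force: [-0.2, -1.1, 0.3]
grip_width: 0.629
```

{"api": "step_arm", "payload": {
  "increments": [
    [[0, 0, 0, 0], [0, 0, 0, 0], [0, 0, 0, 0], [0, 0, 0, 0], [0, 0, 0, 0]]
  ]
}}

```text
time_s: 9.75
ee_pos: [0.4898, 0.2145, 0.0069]
orientation: [-0.089, 0.701, 0.089, 0.702]
wrist_force: [-1.6, -1.4, 7.3]
grip_width: 0.599
```

{"api": "step_arm", "payload": {
  "increments": [
    [[0, 0, 0, 0], [0, 0, 0, 0], [0.002, 0, 0, 0], [0.002, 0, 0, 0], [0, 0, 0, 0]]
  ],
  "gripper": 0.8
}}

```text
time_s: 10.25
ee_pos: [0.4885, 0.2141, 0.0009]
orientation: [-0.089, 0.702, 0.089, 0.701]
wrist_force: [0.2, 0.3, -0.0]
grip_width: 0.794
```

{"api": "step_arm", "payload": {
  "increments": [
    [[0, 0, 0, 0], [0, 0, 0, 0], [0, 0, 0, 0], [0, 0, 0, 0], [0, 0, 0, 0]]
  ],
  "gripper": 0
}}

```text
time_s: 10.75
ee_pos: [0.4892, 0.2143, 0.0016]
orientation: [-0.089, 0.701, 0.089, 0.702]
wrist_force: [0.8, 0.1, -0.4]
grip_width: 0.596
```

{"api": "step_arm", "payload": {
  "increments": [
    [[0, 0, 0, 0], [0, 0, 0, 0], [0, 0, 0, 0], [0, 0, 0, 0], [0, 0, 0, 0]]
  ]
}}

```text
time_s: 11.25
ee_pos: [0.4891, 0.2142, 0.0016]
orientation: [-0.089, 0.701, 0.089, 0.702]
wrist_force: [0.8, -0.0, -1.7]
grip_width: 0.596
```

{"api": "step_arm", "payload": {
  "increments": [
    [[-0.01, 0, 0, 0], [-0.03, 0, 0, 0], [-0.045, 0, 0, 0], [-0.045, 0, 0, 0], [-0.04, 0, 0, 0]]
  ]
}}

```text
time_s: 11.75
ee_pos: [0.4885, 0.2141, 0.1739]
orientation: [-0.089, 0.702, 0.089, 0.701]
wrist_force: [0.6, 0.6, -3.2]
grip_width: 0.594
```

{"api": "step_arm", "payload": {
  "increments": [
    [[0, -0.02, -0.005, 0], [0, -0.045, -0.012, 0], [0, -0.045, -0.012, 0], [0, -0.045, -0.012, 0], [0, -0.045, -0.012, 0]]
  ]
}}

```text
time_s: 12.25
ee_pos: [0.4865, 0.0059, 0.1718]
orientation: [-0.089, 0.702, 0.089, 0.701]
wrist_force: [0.2, -0.1, -2.9]
grip_width: 0.591
```

{"api": "step_arm", "payload": {
  "increments": [
    [[0, -0.045, -0.012, 0], [0, -0.045, -0.012, 0], [0, -0.045, -0.012, 0], [0, -0.045, -0.012, 0], [0, -0.045, -0.012, 0]]
  ]
}}

```text
time_s: 12.75
ee_pos: [0.4845, -0.227, 0.1718]
orientation: [-0.088, 0.702, 0.089, 0.701]
wrist_force: [0.2, 0.5, -3.2]
grip_width: 0.596
```

{"api": "step_arm", "payload": {
  "increments": [
    [[0, -0.045, -0.012, 0], [0, -0.02, -0.006, 4], [0, 0, 0, 4], [0, 0, 0, 4], [0, 0, 0, 4.2]]
  ]
}}

```text
time_s: 13.25
ee_pos: [0.4833, -0.2928, 0.1714]
orientation: [0.013, 0.707, -0.012, 0.707]
wrist_force: [0.3, -1.0, -2.9]
grip_width: 0.598
```

Run:
```python
from fit import *
from scipy.spatial.transform import Rotation as R
np.set_printoptions(precision=4,suppress=True,linewidth=200)
st=manip.get_state();M=R.from_quat(st['orientation']).as_matrix();print(M,st['ee_pos'],st['grip_width'],st['wrist_force'],np.degrees(np.arctan2(M[1,2],M[0,2])))
```

```text
[[-0.0014  0.0349  0.9994]
 [ 0.0012  0.9994 -0.0349]
 [-1.      0.0011 -0.0014]] [ 0.4833 -0.2928  0.1714] 0.5984006884581989 [ 0.334  -1.0114 -2.9091] -1.999967377684949
```

{"api": "step_arm", "payload": {
  "increments": [
    [[0.03, 0, 0, 0], [0.03, 0, 0, 0], [0.03, 0, 0, 0], [0.02, 0, 0, 0], [0.006, 0, 0, 0]]
  ]
}}

```text
time_s: 13.75
ee_pos: [0.4818, -0.2911, 0.0526]
orientation: [0.012, 0.709, -0.01, 0.705]
wrist_force: [-0.7, -0.4, -3.5]
grip_width: 0.597
```

Run:
```python
from h import *
o=[]
for n,(x,y) in(('top',(385,200)),('side',(307,147))):
    S=[manip.snapshot(n) for _ in range(6)]
    s=S[0];s['frame']=np.mean([q['frame'].astype(float) for q in S],0);np.savez(n+'4.npz',**s)
    a=np.clip(s['frame'][y-32:y+32,x-32:x+32,::-1]*1.4,0,255).astype(np.uint8);o.append(cv2.resize(a,(390,390),interpolation=cv2.INTER_CUBIC))
cv2.imwrite('pics/c4.png',np.hstack(o)); print(manip.get_state()['ee_pos'])
```

```text
[ 0.4843547  -0.29312927  0.05601676]
```

View pics/c4.png

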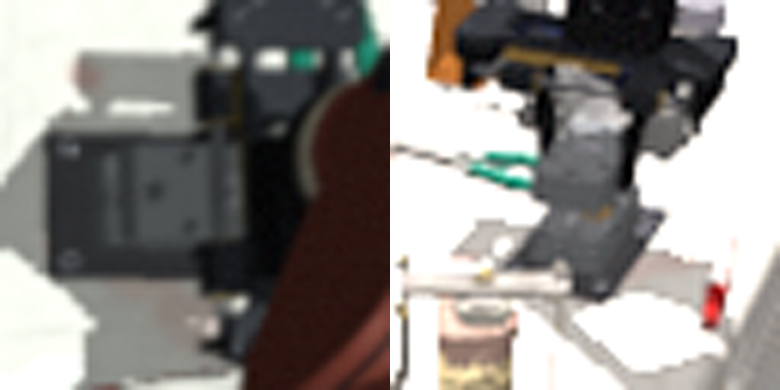

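```bash
cat > held.py <<'E'
from fit import *
from scipy.optimize import minimize
def fitheld(s,mp,zb,p0,win,freemould=True,yawfix=None):
    x0,x1,y0,y1=win;I=s['frame'].astype(float)[y0:y1,x0:x1].reshape(-1,3)
    def cost(p):
        if yawfix is not None:p=np.r_[p[:2],yawfix]
        L=[np.ones((y1-y0,x1-x0))]
        for q,(lx,ly,z0,z1) in((mp,(.084,.15,0,.008)),(mp,(.052,.1,.008,.036)),(p,(.052,.1,zb,zb+.026))):
            T=proj(s,rect(q,lx,ly,z1));B=proj(s,rect(q,lx,ly,z0))
            for m in(mask(hull(np.r_[T,B]),win),mask(T,win)):
                L=[l*(1-m) for l in L]+[m]
        A=np.stack(L,-1).reshape(-1,len(L));x=np.linalg.lstsq(A,I,rcond=None)[0]
        return np.mean(np.minimum(np.abs(I-A@x),40)**1.5)
    k=2 if yawfix is not None else 3
    for sg in(1,-.7):
        sx=np.vstack([np.zeros(k),np.diag([.004,.004,.03][:k])])*sg+np.array(p0[:k])
        r=minimize(cost,p0[:k],method='Nelder-Mead',options=dict(initial_simplex=sx,xatol=1e-5,fatol=1e-6));print('  ',r.x,r.fun)
E
python3 - <<'E'
from held import *
np.set_printoptions(precision=4,suppress=True,linewidth=200)
s=dict(np.load('top4.npz'))
for zb in(.0525,.0545):
  print(zb)
  fitheld(s,[.4822,-.2928,-.031],zb,[.4838,-.293,-.035],(356,386,180,222))
  fitheld(s,[.4822,-.2928,-.031],zb,[.4838,-.293,-.035],(356,386,180,222),yawfix=-.035)
# calibrate: known top half at rest w/ top cam vs grasp: jaw centre measured .489,.2143 ; mould visible refit on the same image
print(np.abs(0))
E
cat > ann.py <<'E'
from held import *
s=dict(np.load('top4.npz'))
x,y=385,200;a=np.clip(s['frame'][y-32:y+32,x-32:x+32,::-1]*1.4,0,255).astype(np.uint8);k=9;a=cv2.resize(a,None,fx=k,fy=k,interpolation=cv2.INTER_CUBIC)
for q,z,c in(([.4822,-.2928,-.031],.036,(0,255,0)),([.4822,-.2928,-.031],.008,(0,255,0)),([.4833,-.293,-.035],.0545+.026,(0,0,255))):
    lx,ly=((.052,.1) if z>.01 else (.084,.15))
    u=(proj(s,rect(q,lx,ly,z))-[x-32-.5,y-32-.5])*k-.5
    cv2.polylines(a,[np.round(u).astype(int)],True,c,1)
cv2.imwrite('pics/ann4.png',a)
E
python3 ann.py
```

```text
0.0525
   [ 0.4829 -0.2943 -0.0405] 81.98772123218012
   [ 0.4834 -0.2944 -0.0341] 82.0069232323709
   [ 0.4834 -0.2941] 82.00213017154807
   [ 0.483 -0.294] 82.00196450620076
0.0545
   [ 0.4828 -0.2931 -0.0399] 81.99325227162846
   [ 0.483  -0.2933 -0.0361] 82.0001679707318
   [ 0.4828 -0.2933] 82.00196450620076
   [ 0.4832 -0.2933] 82.00213017154807
0
```

View pics/ann4.png

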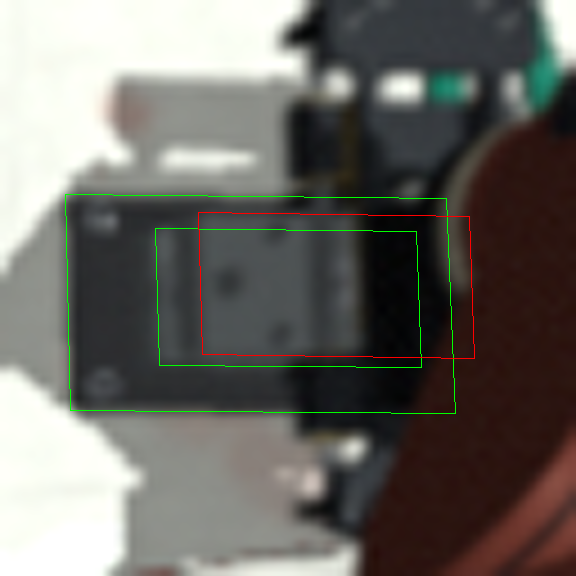

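The overlay shows the held block (red) and the mould (green) lining up within about 1 mm. I'll make a small correction and then descend slowly while watching the forces.

{"api": "step_arm", "payload": {
  "increments": [
    [[0.001, 0.0005, -0.0007, 0], [0.002, 0, 0, 0], [0.002, 0, 0, 0], [0.002, 0, 0, 0], [0.001, 0, 0, 0]]
  ]
}}

```text
time_s: 14.85
ee_pos: [0.4832, -0.2923, 0.0471]
orientation: [0.011, 0.707, -0.011, 0.707]
wrist_force: [0.6, 0.3, -2.9]
grip_width: 0.597
```

{"api": "step_arm", "payload": {
  "increments": [
    [[0.001, 0, 0, 0], [0.001, 0, 0, 0], [0.001, 0, 0, 0], [0.0005, 0, 0, 0], [0, 0, 0, 0]]
  ]
}}

```text
time_s: 15.35
ee_pos: [0.4832, -0.293, 0.0448]
orientation: [0.011, 0.707, -0.011, 0.707]
wrist_force: [-4.4, -0.4, 5.4]
grip_width: 0.593
```

There's contact on the taper with a side force towards -x, so I'll shift that way.

{"api": "step_arm", "payload": {
  "increments": [
    [[0, 0, -0.0005, 0], [0, 0, -0.0005, 0], [0, 0, 0, 0], [0, 0, 0, 0], [0, 0, 0, 0]]
  ]
}}

```text
time_s: 15.85
ee_pos: [0.4824, -0.2927, 0.0439]
orientation: [0.011, 0.707, -0.011, 0.707]
wrist_force: [-2.6, -3.6, -1.1]
grip_width: 0.599
```

```bash
python3 -c "
from bench import manip
s=manip.get_state();print(s['ee_pos'],s['wrist_force'],s['moment'])"
```

```text
[ 0.48239106 -0.29271234  0.04385669] [-2.55211235 -3.55874683 -1.07059937] [-0.81177326  0.4821242  -0.10936174]
```

{"api": "step_arm", "payload": {
  "increments": [
    [[0, -0.0005, -0.0004, 0], [0.0005, 0, 0, 0], [0.0005, 0, 0, 0], [0.0005, 0, 0, 0], [0, 0, 0, 0]]
  ]
}}

```text
time_s: 16.35
ee_pos: [0.482, -0.2927, 0.0424]
orientation: [0.011, 0.707, -0.011, 0.707]
wrist_force: [-0.7, -2.3, -2.1]
grip_width: 0.598
```

```bash
python3 -c "
from bench import manip
s=manip.get_state();print(s['ee_pos'],s['wrist_force'],s['moment'])"
```

```text
[ 0.48202988 -0.29273688  0.04237424] [-0.66590512 -2.26919669 -2.1478171 ] [-0.52468517  0.27267386 -0.04081577]
```

{"api": "step_arm", "payload": {
  "increments": [
    [[0.0005, -0.0003, 0, 0], [0.0005, 0, 0, 0], [0.0005, 0, 0, 0], [0.0005, 0, 0, 0], [0, 0, 0, 0]]
  ]
}}

```text
time_s: 16.85
ee_pos: [0.4821, -0.2929, 0.0407]
orientation: [0.011, 0.707, -0.011, 0.707]
wrist_force: [-2.2, 2.0, 2.7]
grip_width: 0.599
```

{"api": "step_arm", "payload": {
  "increments": [
    [[0.0005, 0, 0, 0], [0.0005, 0, 0, 0], [0.0005, 0, 0, 0], [0.0005, 0, 0, 0], [0, 0, 0, 0]]
  ]
}}

```text
time_s: 17.35
ee_pos: [0.4821, -0.293, 0.0386]
orientation: [0.011, 0.707, -0.011, 0.707]
wrist_force: [-1.1, 4.3, 5.2]
grip_width: 0.593
```

```bash
python3 -c "
from bench import manip
s=manip.get_state();print(s['ee_pos'],s['wrist_force'],s['moment'])"
```

```text
[ 0.48207065 -0.29297031  0.0386494 ] [-1.05779981  4.28293627  5.15815476] [ 0.43071402  0.52859073 -0.04583843]
```

{"api": "step_arm", "payload": {
  "increments": [
    [[0.0005, 0.0003, 0, 0], [0.0005, 0, 0, 0], [0.0005, 0, 0, 0], [0.0005, 0, 0, 0], [0, 0, 0, 0]]
  ]
}}

```text
time_s: 17.85
ee_pos: [0.4821, -0.293, 0.0376]
orientation: [0.011, 0.707, -0.011, 0.707]
wrist_force: [-6.1, 4.7, 11.7]
grip_width: 0.596
```

{"api": "step_arm", "payload": {
  "increments": [
    [[0.0005, 0, 0, 0], [0.0005, 0, 0, 0], [0.0005, 0, 0, 0], [0, 0, 0, 0], [0, 0, 0, 0]]
  ]
}}

```text
time_s: 18.35
ee_pos: [0.4821, -0.293, 0.0376]
orientation: [0.011, 0.707, -0.011, 0.707]
wrist_force: [-10.7, 7.9, 23.3]
grip_width: 0.595
```

```bash
python3 -c "
from bench import manip
s=manip.get_state();print(s['ee_pos'],s['wrist_force'],s['moment'])"
```

```text
[ 0.48212115 -0.29301461  0.03756965] [-10.67756872   7.90384351  23.33265998] [ 1.24367633  1.72231826 -0.08395825]
```

The faces have met: TCP z stopped at 0.0376, as expected, and the force is rising. I'll hold briefly and check.

{"api": "step_arm", "payload": {
  "increments": [
    [[0, 0, 0, 0], [0, 0, 0, 0], [0, 0, 0, 0], [0, 0, 0, 0], [0, 0, 0, 0]]
  ]
}}

```text
time_s: 18.85
ee_pos: [0.4821, -0.293, 0.0376]
orientation: [0.011, 0.707, -0.011, 0.707]
wrist_force: [-9.5, 7.5, 22.8]
grip_width: 0.597
```

Run:
```python
from held import *
np.set_printoptions(precision=4,suppress=True)
o=[]
for n,(x,y) in(('top',(385,200)),('side',(307,147))):
    S=[manip.snapshot(n) for _ in range(6)]
    s=S[0];s['frame']=np.mean([q['frame'].astype(float) for q in S],0);np.savez(n+'5.npz',**s)
    a=np.clip(s['frame'][y-32:y+32,x-32:x+32,::-1]*1.4,0,255).astype(np.uint8);o.append(cv2.resize(a,(390,390),interpolation=cv2.INTER_CUBIC))
    if n=='top':fitheld(s,[.4822,-.2928,-.031],.036,[.4822,-.2928,-.031],(356,386,180,222))
cv2.imwrite('pics/c5.png',np.hstack(o)); st=manip.get_state();print(st['ee_pos'],st['wrist_force'],st['joint_vel'])
```

```text
[ 0.4824 -0.2938 -0.0333] 86.7402154550177
   [ 0.4817 -0.2937 -0.0353] 86.71258878893345
[ 0.4821 -0.293   0.0375] [-10.4655   8.2808  22.4736] [ 0.0015  0.0015  0.     -0.0002  0.0009  0.0007]
```

View pics/c5.png

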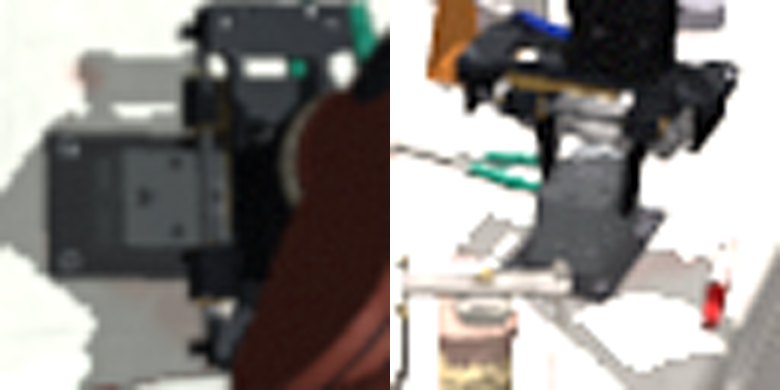

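```bash
python3 -c "
from bench import manip
manip.job_done();s=manip.get_state();print(s['time_s'],s['ee_pos'],s['wrist_force'],s['grip_width'])"
```

```text
the job is handed in; nothing more can be done
the job is handed in; nothing more can be done
```

I handed the job in with the core shut and the robot still gripping the top half and pressing it onto the lower half. `job_done` gives no verdict, so I can't confirm it passed.

- **Core:** I pressed it down with the closed fingers. After I lifted away, both cameras showed it flush with the face.
- **Top half:** I gripped it across its 52 mm width and lowered it onto the dowels. The larger hole looked to be the one towards world +y, and I put it over the large dowel on that side. It touched the dowel tapers about 1 mm off, so I shifted it slightly and it slid on.
- **Pressing shut:**
  - The tool stopped at z = 0.0376 m, where it should be with the faces touching.
  - The wrist then read about 23 N upward, with side forces of about -10 N in x and 8 N in y. I left those as they were.
  - The position held steady for about 1.1 s with no slip.

The camera fit puts the seated block within about 1 mm of the mould position in y, and closer in x. That 1 mm is probably fit error, since the dowel clearance is only about 0.65 mm. I had no separate check for tilt beyond the tool orientation, the z reading and the pictures. I also didn't measure whether the other items moved. The arm kept clear of them, and nothing looked disturbed in the pictures. The last reading before handing in was just after 18.85 s, out of the 64 s allowed.

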